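Set a notched valve lever to sixty degrees

TASK

Open the hand-lever valve to the fifth notch of its index plate, counted from closed (the closed notch is the first), which is at about 60 degrees: squeeze the catch against the lever's grip bar, swing the lever there, and let the catch spring right out so that the tooth is locked in that notch. The plate has been screwed on a few degrees out, so feel for the notch. Let go, and do not knock over or push away the bottle, the beaker and the vial that stand around.

Things in the scene. Friction and masses are not known exactly. Their poses are not given: they have to be found in the camera images.
- valve: hand-lever butterfly valve in a 250 mm piece of steel pipe (42 mm thick, axis 46 mm up) on a dark base plate 150 x 260 x 10 mm, fixed to the worktop. Origin: centre of the base plate's underside; z up; the pipe runs along y. The lever turns about this z axis
- lever (a joint): lever angle in rad: 0 = along the valve's -x axis, square across the pipe (closed); it grows counter-clockwise seen from above, to 1.57 = along the valve's -y axis (open). It stays where it is left (friction 0.35 N m, about 2.5 N at the grip, little more with the tooth riding on the rim). At the start it is near closed, its tooth in a notch or riding on the rim between two
- catch (a joint): travel of the spring catch in m: 0 = right out, tooth fully in a notch; about 0.0065 = tooth riding on the rim between notches (pushed along the rim, it drops into the next notch by itself); 0.0085 = squeezed in to its stop, tooth clear of the rim. The spring pushes with 7 N when out and 11 N when fully in; a grip of 20 to 30 N holds it in
- lever_grip (a point): middle of the lever's grip, between its two bars, 145 mm out from the turning axis, 146 mm above the worktop; its -x axis points outward along the lever, z up. Bars 16 mm high (138 to 154 mm up), 30 mm wide over both, 21.5 mm with the catch squeezed in. Nothing stands above it or within 60 mm under it; the catch bar reaches 50 mm each way along x
- standard_b_mid (a point): middle of the brown reagent bottle with black cap (56 mm thick, 110 mm high), standing loose
- beaker_100_mid (a point): middle of the clear beaker (56 mm wide, 70 mm high), standing loose
- vial_1_mid (a point): middle of the small vial with blue cap (27 mm thick, 52 mm high), standing loose
- index_plate (a point): centre of the top of the toothed steel index plate, 122 mm up; this point's axes are the valve's. Rim radius 75 mm, 6 mm thick; 7 notches 8 mm wide, 15 degrees apart, nominally at lever angles 0, 15 .. 90 degrees, but the plate is fixed up to 5.5 degrees out, either way, all alike. The lever's 6 mm wide square-ended tooth has 1 mm (0.75 degree) of play each way in a notch and locks the lever
- catch_bar (a point): middle of the bright steel catch bar (100 x 8 x 16 mm), 11 mm to the -y side of lever_grip when out; squeezing moves it toward +y, toward the painted grey grip bar (140 x 13 x 16 mm, from y = 2 to 15 mm of lever_grip)

How it is judged:
By the outcome, as a careful person would: the job done as asked, in the order asked, and still so for the second after the job is handed in, with the robot touching nothing.
It also fails if it takes over 48 s, if anything falls off the work surface, if the arm or the gripper's body presses on something with over 40 N, if the wrist force passes 120 N, or if a joint passes its speed limit or range.

ROBOT

A 7-joint arm with a two-finger parallel gripper is mounted at the origin on a cart in front of the work surface, level with it; the furniture and walls round the work are solid. World frame = base frame: x ahead of the robot, y to its left, z up, the work surface at z = 0. Lengths are in m, angles in rad, forces in N, time in s.
With the tool pointing down it reaches from about 0.4 to 0.85 m from the base axis. Payload 10.4 kg.
Tool frame: the origin (TCP) lies midway between the tips of the shut fingers; the grasp point (between the pads) lies 19 mm behind it; z points along the fingers, y is the line along which they close (so a half turn about z gives the same grasp; the last joint's range is limited). The gripper opens to 87 mm and grips with 3 to 60 N. Pads are 19 mm wide; open, the fingers measure 117 mm over their backs; the gripper's body (75 mm by 190 mm) begins 51 mm behind the grasp point.
Start: joints at [-0.023, 0.332, -0.065, 1.46, 0.022, 1.35, -0.088], TCP at [0.625, 0, 0.223] pointing down, gripper open.
Joint ranges: [-2.6, 2.6], [-0.5, 2.12], [-1.47, 1.34], [0.16, 2.42], [-1.27, 4.41], [0.06, 2.06], [-2.6, 2.6]. Speed limits (rad/s): [2.22, 2.22, 2.79, 2.79, 3.14, 3.14, 3.14].

INTERFACE

Orientations are given as a unit quaternion [x, y, z, w].
In Python, from bench import r gives the robot as it stands.
- The arm moves only by the tool move_arm, never from a script. Its argument "targets" is a list of rows, each a list of 3 entries, a list of its own where there are three numbers: the shift along the tool's x, y, z in cm, then the turn, a rotation vector about the tool's x, y, z in rad, then the opening in per cent of the stroke, from 0 (shut) to 100 (fully open). In form: [[[x, y, z], [wx, wy, wz], gripper], ...]. A call has 1 to 20 rows; each row shifts and turns the commanded pose from where the row before left it, along the tool's axes as they then stand; what a row does not reach is not made up. A row lasts 1/8 s, in which the tool goes at most 62.5 mm and 10.7 degrees, less where a joint would pass 70% of its speed; a pose out of reach is approached as far as the arm can. A call with a gripper value outside its range is refused whole. The fingers move at their own pace and stop on an object; "grip_force" is the grip in N (left out, the last holds). Time passes only in rows, so rows that do not move let the fingers close. It gives the time, the measured TCP pose, the force, the opening and the grip force at its end, in the units of the state.
- r.read_state(): the state, without advancing time (a new reading comes with each control period).
- r.camera(name): name is "scene" or "side" or "wrist"; returns a dict with "image" (480x640x3 uint8, blue, green, red), "vertical_fov" (degrees; the focal length in pixels is half the picture's height over the tangent of half this angle, whatever the lens; pixels are square), "cx", "cy" (the principal point, pixels), "k1" (the pictures are not rectified: a ray, as slopes to the right and down, at radius r is drawn at 1 + k1 r^2 times it, then the intrinsics apply), "cam_to_world" (4x4, takes a point from camera to world coordinates). Camera axes: x right, y down, z forward; pixel columns grow to the right and rows downward; lengths in m; the calibration is good to about 2 mm. A picture is of the moment at which its call begins. There is no depth.
- r.close_job(): hands the job in; it is judged then, once.
The state is a dict: "time": time; "joint_positions": joint angles; "joint_vel": joint speeds; "joint_torque": joint torques, N m; "ee_pos": TCP position; "eef_rot": TCP orientation; "ft_force": force on the tool from outside, world axes, zero at the start; "torque": the same for the moment, N m; "width": finger opening in m; "grip_force": force on a finger pad.
Only numpy, scipy, OpenCV 4.12 (cv2) and the standard library are available. Lean on these libraries where they do the work, as an engineer would, in place of code of your own. Each camera call takes 0.05 s, during which the arm holds its last target. There are 200 camera calls.

## Working session

There is one attempt and no reset: what is moved stays moved. The work goes in short steps, Python scripts to look and compute and a tool call to move; the robot and the scene stay as the last step left them, time stands still between calls to the robot, and variables do not carry over. Pictures are saved under pics/ and viewed, at most 10 in all, crops included, and the job is handed in when it is done.

Besides the shell and the picture viewer there is one more tool, called after "Request:" in YAML: its name, and indented under it one key for each argument. move_arm: Moves the arm, as the interface text tells. Its arguments: {"type":"object","properties":{"targets":{"type":"array"},"grip_force":{"type":"number"}},"required":["targets"]}

```bash
ls; mkdir -p pics; cat > h.py <<'E'
import numpy as np, cv2
from bench import r
def K(c):
    h,w=c["image"].shape[:2]; f=h/2/np.tan(np.radians(c["vertical_fov"])/2)
    return f
def ray(c,u,v):
    f=K(c); d=np.array([(u-c["cx"])/f,(v-c["cy"])/f]); s=d.copy()
    for _ in range(20): s=d/(1+c["k1"]*(s@s))
    T=np.array(c["cam_to_world"]); return T[:3,3],T[:3,:3]@np.array([s[0],s[1],1])
def onz(c,u,v,z):
    o,d=ray(c,u,v); return o+d*(z-o[2])/d[2]
def proj(c,p):
    T=np.array(c["cam_to_world"]); q=T[:3,:3].T@(np.array(p)-T[:3,3]); s=q[:2]/q[2]
    s=s*(1+c["k1"]*(s@s)); return s*K(c)+[c["cx"],c["cy"]]
E
python3 - <<'E'
from h import *
import pickle
for n in ["scene","side","wrist"]:
    c=r.camera(n); cv2.imwrite(f"pics/{n}0.png",c["image"]); pickle.dump(c,open(n+"0.pkl","wb"))
    print(n,c["vertical_fov"],c["k1"],np.round(c["cam_to_world"],3).tolist())
s=r.read_state(); print(s["time"],s["ee_pos"],s["eef_rot"],s["width"],s["ft_force"])
E
```

```text
pics
scene 43.7881262988849 -0.05918392982280291 [[0.717, -0.366, 0.593, -0.294], [-0.697, -0.35, 0.627, -0.887], [-0.022, -0.862, -0.506, 0.817], [0.0, 0.0, 0.0, 1.0]]
side 42.46225668997946 -0.19336191502167618 [[0.891, -0.287, 0.35, 0.095], [-0.453, -0.556, 0.697, -0.822], [-0.005, -0.78, -0.626, 0.902], [0.0, 0.0, 0.0, 1.0]]
wrist 65.50276365979181 0.01984025296528718 [[1.0, -0.0, -0.001, 0.624], [-0.0, -0.955, -0.297, 0.081], [-0.0, 0.297, -0.955, 0.384], [0.0, 0.0, 0.0, 1.0]]
0.15 [6.24705089e-01 1.92863933e-05 2.21916693e-01] [ 7.07087923e-01  7.07125421e-01 -4.05242406e-04 -3.79403066e-04] 0.08695567495062582 [-1.14569794 -0.20998982 -0.96333223]
```

View pics/scene0.png

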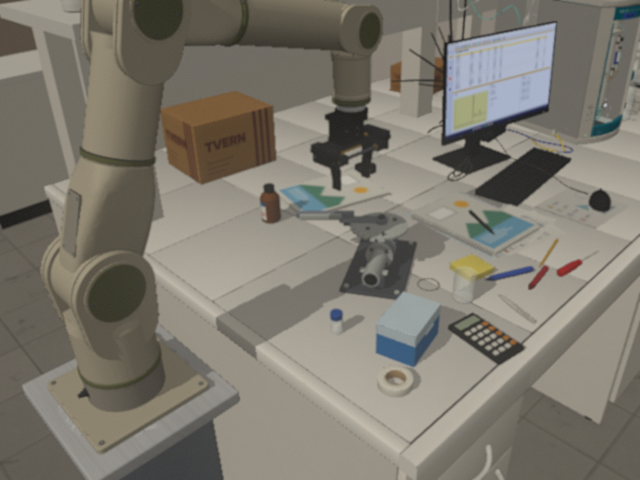

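View pics/wrist0.png

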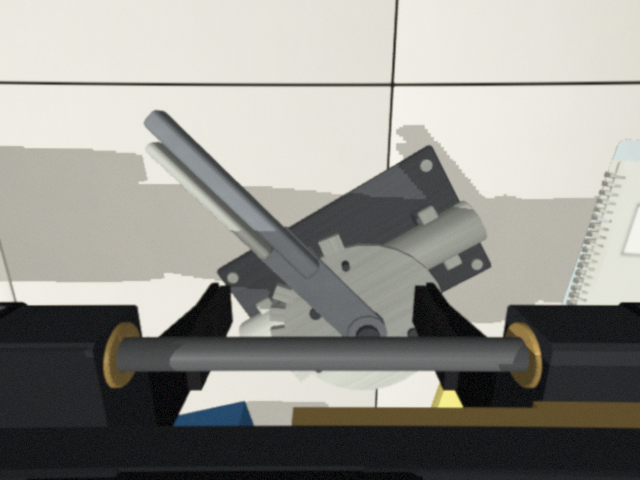

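View pics/side0.png

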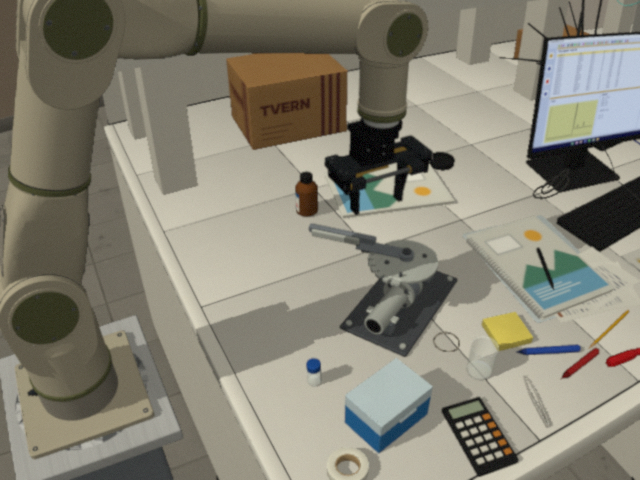

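The wrist view shows the pivot near (367,330), the grip bar's end at (155,115) and the bright catch bar to its lower left. The base corners are near (429,147), (490,266) and (218,270). In the side view the bottle is at (306,195), the vial at (314,373) and the beaker at (482,358).

```bash
python3 - <<'E'
from h import *
import pickle
w,s,c=[pickle.load(open(n+"0.pkl","rb")) for n in ["wrist","side","scene"]]
P=lambda *a: np.round(onz(*a),4)
base=[P(w,u,v,.01) for u,v in [(429,147),(491,266),(218,270)]]
print("base",base, np.linalg.norm(base[0]-base[1]),np.linalg.norm(base[0]-base[2]))
ctr=(base[1]+base[2])/2; y=base[0]-base[2]; y/=np.linalg.norm(y)
print("centre",ctr,"yaw of y",np.degrees(np.arctan2(y[1],y[0])))
print("pivot z.13-.15",P(w,367,330,.13),P(w,367,330,.15))
g=w["image"]; 
print("grey bar",P(w,158,112,.154),P(w,145,124,.154),"catch outer end",P(w,150,148,.154))
print("side vial",P(s,314,373,.026),"beaker",P(s,482,358,.035),"bottle",P(s,306,195,.055))
print("scene vial",P(c,336,322,.026),"beaker",P(c,464,282,.035),"bottle",P(c,269,204,.055))
cv2.imwrite("pics/crop.png",cv2.resize(g[100:390,130:450],None,fx=2,fy=2,interpolation=cv2.INTER_CUBIC))
E
```

```text
base [array([0.7278, 0.0597, 0.01  ]), array([ 0.8043, -0.0638,  0.01  ]), array([ 0.5122, -0.0685,  0.01  ])] 0.1452738792763517 0.2508358028671346
centre [ 0.65825 -0.06615  0.01   ] yaw of y 30.73654897071144
pivot z.13-.15 [ 0.6586 -0.07    0.13  ] [ 0.6559 -0.0581  0.15  ]
grey bar [0.5291 0.0875 0.154 ] [0.5206 0.0808 0.154 ] catch outer end [0.5216 0.0672 0.154 ]
side vial [ 0.4063 -0.1693  0.026 ] beaker [ 0.6946 -0.29    0.035 ] bottle [0.6257 0.3157 0.055 ]
scene vial [ 0.4009 -0.171   0.026 ] beaker [ 0.6995 -0.2861  0.035 ] bottle [0.6165 0.3124 0.055 ]
```

View pics/crop.png

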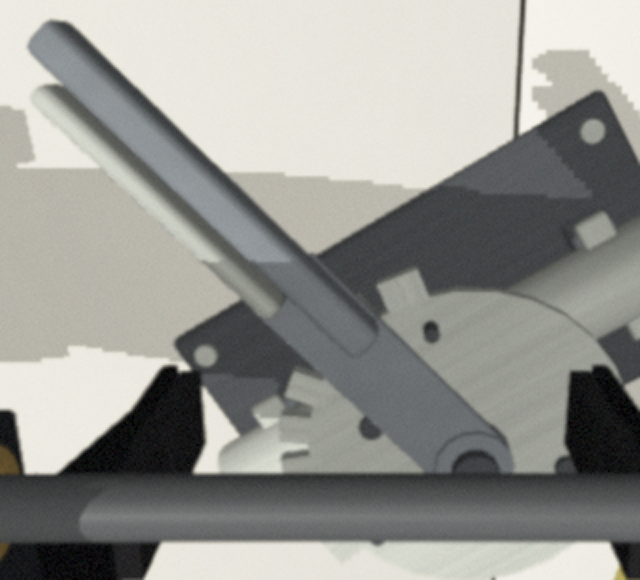

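The crop shows the lever at roughly 134° in the world, which is about 13° open. The pivot is near (0.66, -0.066). The obstacles are well away from the arc and below the fingertip height, so I'll move above the grip and look.

Request:
move_arm:
  targets:
    - [[1.75,-3.15,0],[0,0,0],100]
    - [[1.75,-3.15,0],[0,0,0],100]
    - [[0,0,0],[0,0,-0.154],100]
    - [[0,0,0],[0,0,-0.154],100]
    - [[0,0,0],[0,0,-0.154],100]
    - [[0,0,0],[0,0,-0.154],100]
    - [[0,0,0],[0,0,-0.154],100]
    - [[0,0,0],[0,0,0],100]
  grip_force: 25

```text
time: 1.15
ee_pos: [0.5619, 0.0349, 0.2223]
eef_rot: [0.39, 0.921, -0.0, -0.0]
ft_force: [-0.0, -0.9, -0.7]
width: 0.087
grip_force: 0.0
```

```bash
python3 - <<'E'
from h import *
import pickle
c=r.camera("wrist"); cv2.imwrite("pics/wrist1.png",c["image"]); pickle.dump(c,open("wrist1.pkl","wb"))
print(np.round(c["cam_to_world"],3).tolist(), r.read_state()["time"])
E
```

```text
[[0.719, 0.664, 0.207, 0.504], [0.695, -0.686, -0.214, 0.093], [0.0, 0.297, -0.955, 0.384], [0.0, 0.0, 0.0, 1.0]] 1.2
```

View pics/wrist1.png

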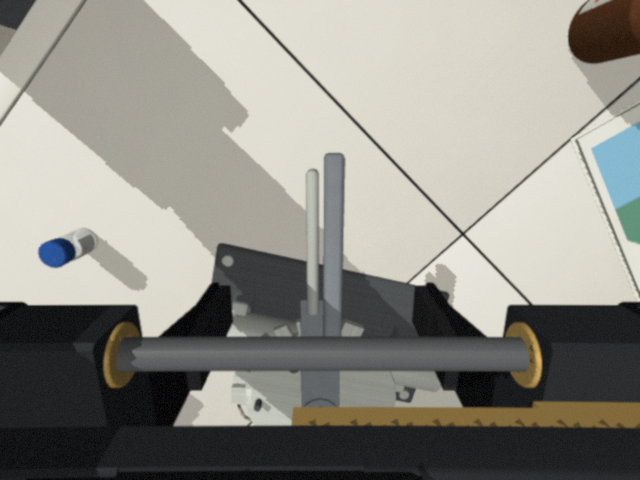

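The grey bar runs from (334,155) down to about (334,320). The catch bar runs from (312,170) to (313,312). The lever is nearly aligned with the tool.

```bash
python3 - <<'E'
from h import *
import pickle
w=pickle.load(open("wrist1.pkl","rb")); g=cv2.cvtColor(w["image"],cv2.COLOR_BGR2GRAY)
for v in (185,210,235,290): 
    print(v,g[v,298:352].tolist())
ct=onz(w,312.5,170,.154);cb=onz(w,313.5,313,.154);gt=onz(w,334,154,.154);gb=onz(w,334,300,.154)
for a,b in((ct,cb),(gt,gb)): d=a-b; print(a.round(4),b.round(4),np.linalg.norm(d),np.degrees(np.arctan2(d[1],d[0])))
print("pivot",onz(w,321,408,.135))
E
```

```text
185 [218, 216, 219, 218, 219, 218, 215, 201, 181, 181, 187, 191, 191, 187, 188, 182, 177, 164, 149, 138, 156, 191, 213, 218, 212, 184, 141, 121, 129, 129, 132, 135, 132, 131, 134, 130, 131, 132, 131, 130, 130, 130, 121, 110, 99, 109, 158, 206, 218, 215, 215, 218, 218, 215]
210 [165, 163, 165, 164, 163, 165, 172, 175, 173, 173, 181, 187, 190, 189, 188, 182, 174, 165, 149, 134, 151, 189, 212, 217, 210, 177, 131, 123, 130, 132, 136, 132, 138, 133, 133, 130, 131, 133, 130, 130, 131, 125, 118, 108, 100, 124, 171, 207, 216, 216, 216, 214, 214, 213]
235 [165, 165, 163, 164, 163, 165, 165, 162, 158, 165, 179, 186, 187, 188, 183, 184, 175, 163, 148, 129, 126, 147, 162, 162, 159, 145, 125, 126, 128, 134, 136, 136, 135, 136, 133, 132, 134, 131, 135, 133, 131, 126, 113, 101, 108, 155, 202, 215, 214, 214, 215, 213, 213, 215]
290 [62, 56, 57, 60, 61, 61, 58, 60, 68, 91, 111, 119, 123, 128, 136, 142, 149, 148, 135, 114, 85, 68, 54, 64, 68, 91, 115, 130, 134, 135, 137, 137, 136, 139, 136, 137, 134, 138, 134, 135, 126, 118, 100, 84, 67, 61, 61, 59, 60, 62, 59, 62, 61, 60]
[0.5187 0.0696 0.154 ] [ 5.862e-01 -3.000e-04  1.540e-01] 0.09725375248243617 134.00918396686038
[0.5214 0.0855 0.154 ] [0.5895 0.0165 0.154 ] 0.0969364270148151 134.58787858759752
pivot [ 0.65642092 -0.06565637  0.135     ]
```

The bars are about 13 mm apart centre to centre, so the tooth is riding on the rim. The lever is at about 13.6° and the pivot at (0.657, -0.066), consistent with the 145 mm radius. Next I'll descend and squeeze.

Request:
move_arm:
  targets:
    - [[0.6,0.2,2.5],[0,0,0],100]
    - [[0,0,4],[0,0,0],80]
    - [[0,0,2],[0,0,0],70]
    - [[0,0,1],[0,0,0],60]
    - [[0,0,0],[0,0,0],40]
    - [[0,0,0],[0,0,0],20]
    - [[0,0,0],[0,0,0],0]
    - [[0,0,0],[0,0,0],0]
    - [[0,0,0],[0,0,0],0]
    - [[0,0,0],[0,0,0],0]
    - [[0,0,0],[0,0,0],0]
  grip_force: 25

```text
time: 2.58
ee_pos: [0.5595, 0.0408, 0.128]
eef_rot: [0.39, 0.921, 0.0, 0.0]
ft_force: [0.2, 0.7, 4.6]
width: 0.0206
grip_force: 25.0
```

The width of 20.6 mm shows the catch is squeezed to its stop. I'll swing to about 52.5°.

Request:
move_arm:
  targets:
    - [[0,-0.82,0],[0,0,-0.0566],0]
    - [[0,-0.82,0],[0,0,-0.0566],0]
    - [[0,-0.82,0],[0,0,-0.0566],0]
    - [[0,-0.82,0],[0,0,-0.0566],0]
    - [[0,-0.82,0],[0,0,-0.0566],0]
    - [[0,-0.82,0],[0,0,-0.0566],0]
    - [[0,-0.82,0],[0,0,-0.0566],0]
    - [[0,-0.82,0],[0,0,-0.0566],0]
    - [[0,-0.82,0],[0,0,-0.0566],0]
    - [[0,-0.82,0],[0,0,-0.0566],0]
    - [[0,-0.82,0],[0,0,-0.0566],0]
    - [[0,-0.82,0],[0,0,-0.0566],0]
    - [[0,0,0],[0,0,0],0]
    - [[0,0,0],[0,0,0],0]

```text
time: 4.32
ee_pos: [0.5137, -0.0449, 0.1279]
eef_rot: [0.061, 0.998, -0.0, -0.0]
ft_force: [-3.0, -0.5, 7.3]
width: 0.0205
grip_force: 25.0
```

```bash
python3 - <<'E'
from h import *
import pickle
c=r.camera("side"); cv2.imwrite("pics/side2.png",cv2.resize(c["image"][180:380,260:500],None,fx=3,fy=3,interpolation=cv2.INTER_CUBIC))
s=r.read_state(); p=s["ee_pos"]; print(p,s["eef_rot"],s["ft_force"],s["width"],s["time"])
v=np.array(p[:2])-[.6569,-.0662]; print(np.linalg.norm(v),np.degrees(np.arctan2(v[1],v[0]))+np.degrees(.00425/.145)-120.7)
E
```

```text
[ 0.51377598 -0.04490079  0.12797225] [ 6.09547382e-02  9.98140506e-01 -2.24153308e-04  8.20244115e-06] [-2.99004245 -1.10677512  7.39137381] 0.020603453061601693 4.375
0.1447001738306845 52.514923541091164
```

View pics/side2.png

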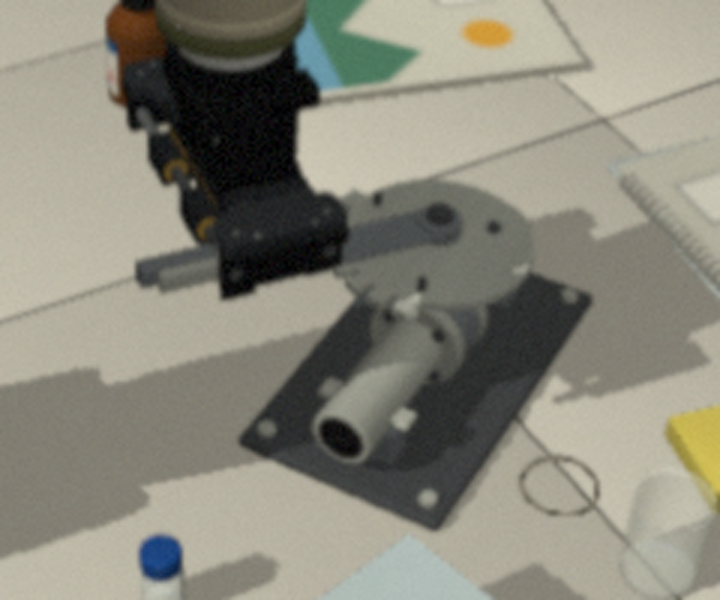

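The lever is at 52.5°, between the ranges of notches 4 and 5. I'll release so the tooth rides the rim.

Request:
move_arm:
  targets:
    - [[0,-0.1,0],[0,0,0],26]
    - [[0,0,0],[0,0,0],34]
    - [[0,0,0],[0,0,0],42]
    - [[0,0,0],[0,0,0],50]
    - [[0,0,0],[0,0,0],50]
    - [[0,0,0],[0,0,0],50]

```text
time: 5.12
ee_pos: [0.5138, -0.0455, 0.1275]
eef_rot: [0.061, 0.998, 0.0, -0.0]
ft_force: [-0.0, -0.5, -0.2]
width: 0.0429
grip_force: 0.0
```

Request:
move_arm:
  targets:
    - [[0,-0.3,0],[0,0,0],50]
    - [[0,-0.3,0],[0,0,0],50]
    - [[0,-0.3,0],[0,0,0],50]
    - [[0,0,0],[0,0,0],50]
    - [[0,0,0],[0,0,0],50]

```text
time: 5.75
ee_pos: [0.5127, -0.0543, 0.1276]
eef_rot: [0.061, 0.998, 0.0, 0.0]
ft_force: [-0.3, -0.4, 0.6]
width: 0.0436
grip_force: 0.0
```

Request:
move_arm:
  targets:
    - [[0,-0.13,0],[0,0,-0.0088],50]
    - [[0,-0.13,0],[0,0,-0.0088],50]
    - [[0,0,0],[0,0,0],50]
    - [[0,0,0],[0,0,0],50]

```text
time: 6.25
ee_pos: [0.5125, -0.0564, 0.1276]
eef_rot: [0.052, 0.999, 0.0, 0.0]
ft_force: [1.5, 3.5, -0.6]
width: 0.0431
grip_force: 2.2
```

Request:
move_arm:
  targets:
    - [[0,-0.13,0],[0,0,-0.0088],50]
    - [[0,-0.13,0],[0,0,-0.0088],50]
    - [[0,0,0],[0,0,0],50]
    - [[0,0,0],[0,0,0],50]

```text
time: 6.75
ee_pos: [0.5121, -0.06, 0.1276]
eef_rot: [0.043, 0.999, -0.0, 0.0]
ft_force: [0.7, 1.1, -0.7]
width: 0.0436
grip_force: 0.6
```

Request:
move_arm:
  targets:
    - [[0,-0.13,0],[0,0,-0.0088],50]
    - [[0,-0.13,0],[0,0,-0.0088],50]
    - [[0,0,0],[0,0,0],50]
    - [[0,0,0],[0,0,0],50]

```text
time: 7.25
ee_pos: [0.5119, -0.0623, 0.1276]
eef_rot: [0.034, 0.999, -0.0, 0.0]
ft_force: [1.5, 1.7, 0.4]
width: 0.0434
grip_force: 0.9
```

Request:
move_arm:
  targets:
    - [[0,-0.13,0],[0,0,-0.0088],50]
    - [[0,-0.13,0],[0,0,-0.0088],50]
    - [[0,0,0],[0,0,0],50]
    - [[0,0,0],[0,0,0],50]

```text
time: 7.75
ee_pos: [0.5117, -0.065, 0.1276]
eef_rot: [0.026, 1.0, -0.0, -0.0]
ft_force: [2.0, 1.4, 0.9]
width: 0.0438
grip_force: 0.9
```

Request:
move_arm:
  targets:
    - [[0,-0.13,0],[0,0,-0.0088],50]
    - [[0,-0.13,0],[0,0,-0.0088],50]
    - [[0,0,0],[0,0,0],50]
    - [[0,0,0],[0,0,0],50]

```text
time: 8.25
ee_pos: [0.5116, -0.0676, 0.1276]
eef_rot: [0.017, 1.0, -0.0, 0.0]
ft_force: [0.9, 1.9, 0.6]
width: 0.0437
grip_force: 0.9
```

Request:
move_arm:
  targets:
    - [[0,-0.13,0],[0,0,-0.0088],50]
    - [[0,-0.13,0],[0,0,-0.0088],50]
    - [[0,0,0],[0,0,0],50]
    - [[0,0,0],[0,0,0],50]

```text
time: 8.75
ee_pos: [0.5115, -0.0701, 0.1275]
eef_rot: [0.008, 1.0, -0.0, -0.0]
ft_force: [1.7, 1.0, 0.3]
width: 0.0435
grip_force: 1.1
```

Request:
move_arm:
  targets:
    - [[0,-0.13,0],[0,0,-0.0088],50]
    - [[0,-0.13,0],[0,0,-0.0088],50]
    - [[0,0,0],[0,0,0],50]
    - [[0,0,0],[0,0,0],50]

```text
time: 9.25
ee_pos: [0.5113, -0.0729, 0.1275]
eef_rot: [-0.001, 1.0, -0.0, -0.0]
ft_force: [0.5, 1.6, 0.5]
width: 0.0434
grip_force: 0.4
```

Request:
move_arm:
  targets:
    - [[0,-0.13,0],[0,0,-0.0088],50]
    - [[0,-0.13,0],[0,0,-0.0088],50]
    - [[0,0,0],[0,0,0],50]
    - [[0,0,0],[0,0,0],50]

```text
time: 9.75
ee_pos: [0.5113, -0.0758, 0.1275]
eef_rot: [-0.009, 1.0, -0.0, -0.0]
ft_force: [-0.8, -0.1, -0.0]
width: 0.0434
grip_force: 0.0
```

Request:
move_arm:
  targets:
    - [[0,-0.13,0],[0,0,-0.0088],50]
    - [[0,-0.13,0],[0,0,-0.0088],50]
    - [[0,0,0],[0,0,0],50]
    - [[0,0,0],[0,0,0],50]

```text
time: 10.25
ee_pos: [0.5116, -0.0778, 0.1276]
eef_rot: [-0.018, 1.0, -0.0, 0.0]
ft_force: [0.6, 0.3, 0.3]
width: 0.0435
grip_force: 0.0
```

Request:
move_arm:
  targets:
    - [[0,-0.13,0],[0,0,-0.0088],50]
    - [[0,0,0],[0,0,0],50]
    - [[0,0,0],[0,0,0],50]

```text
time: 10.62
ee_pos: [0.5117, -0.0788, 0.1276]
eef_rot: [-0.023, 1.0, 0.0, 0.0]
ft_force: [0.4, 1.8, -0.6]
width: 0.0433
grip_force: 1.0
```

Request:
move_arm:
  targets:
    - [[0,-0.13,0],[0,0,-0.0088],50]
    - [[0,0,0],[0,0,0],50]
    - [[0,0,0],[0,0,0],50]

```text
time: 11.0
ee_pos: [0.5118, -0.0801, 0.1276]
eef_rot: [-0.027, 1.0, 0.0, 0.0]
ft_force: [1.4, 3.8, -1.3]
width: 0.0435
grip_force: 2.1
```

Request:
move_arm:
  targets:
    - [[0,-0.13,0],[0,0,-0.0088],50]
    - [[0,-0.13,0],[0,0,0],50]
    - [[0,0,0],[0,0,0],50]
    - [[0,0,0],[0,0,0],50]

```text
time: 11.5
ee_pos: [0.5119, -0.0818, 0.1275]
eef_rot: [-0.032, 0.999, 0.001, 0.0]
ft_force: [-0.3, 6.7, -0.1]
width: 0.0437
grip_force: 3.5
```

```bash
python3 - <<'E'
from h import *
import pickle
c=r.camera("wrist"); cv2.imwrite("pics/wrist3.png",c["image"]); pickle.dump(c,open("wrist3.pkl","wb"))
s=r.read_state(); print(s["ee_pos"],s["ft_force"],s["width"],s["grip_force"],s["time"])
E
```

```text
[ 0.51191983 -0.08186511  0.12755628] [0.77004338 6.5719304  0.2654605 ] 0.04376215421554953 3.5074214288033545 11.55
```

View pics/wrist3.png

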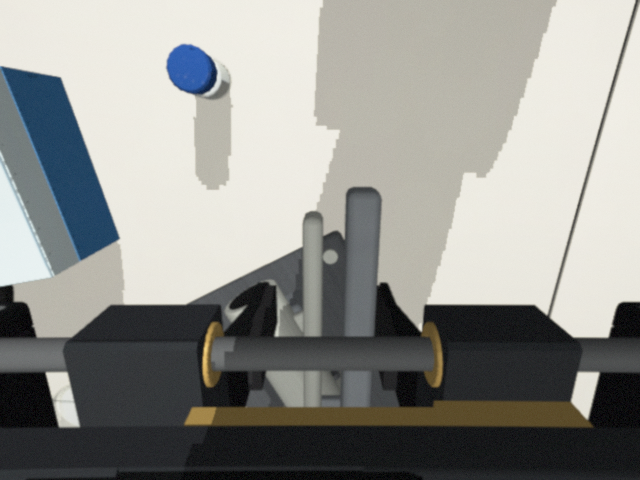

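The grey bar is centred at x≈363 and the catch bar at x≈313. That 50 px gap is about 19 mm, so the catch looks fully out, and the push force is rising. I'll measure this.

```bash
python3 - <<'E'
from h import *
import pickle
w=pickle.load(open("wrist3.pkl","rb")); g=cv2.cvtColor(w["image"],cv2.COLOR_BGR2GRAY).astype(int)
for v in (230,280): print(v,g[v,296:390].tolist())
ct,cb=onz(w,313,214,.154),onz(w,313,300,.154)
gt,gb=onz(w,363.5,190,.154),onz(w,360.5,300,.154)
for a,b in((ct,cb),(gt,gb)): d=a-b; print(a.round(4),b.round(4),np.degrees(np.arctan2(d[1],d[0]))%360)
a=onz(w,313,280,.154);b=onz(w,361,280,.154);print("spacing",np.linalg.norm(a-b))
for p,l,n in((b,.0085,'grey'),(a,-.011,'catch')):
    v=p[:2]-[.6569,-.0662]; print(n,np.degrees(np.arctan2(v[1],v[0])+np.arcsin(l/np.linalg.norm(v)))%360-120.7)
E
```

```text
230 [234, 234, 233, 233, 232, 219, 184, 142, 136, 145, 148, 151, 152, 158, 156, 158, 161, 158, 157, 155, 153, 149, 147, 141, 134, 124, 128, 154, 177, 181, 183, 180, 184, 183, 181, 178, 169, 158, 148, 138, 135, 137, 158, 176, 182, 181, 183, 177, 150, 103, 78, 78, 91, 94, 100, 101, 107, 107, 111, 112, 113, 111, 112, 112, 111, 113, 110, 112, 112, 113, 110, 113, 113, 111, 112, 113, 113, 113, 112, 105, 100, 95, 94, 112, 149, 176, 182, 185, 184, 182, 181, 183, 183, 183]
280 [71, 70, 62, 66, 69, 71, 83, 106, 128, 145, 147, 151, 152, 155, 159, 156, 160, 160, 156, 155, 153, 149, 145, 140, 126, 112, 90, 76, 66, 65, 65, 68, 66, 66, 69, 65, 60, 65, 65, 65, 66, 63, 68, 68, 69, 65, 65, 67, 68, 75, 86, 92, 97, 99, 105, 106, 110, 114, 113, 111, 109, 111, 112, 113, 111, 111, 110, 111, 109, 111, 114, 110, 112, 112, 111, 107, 106, 99, 96, 94, 104, 139, 174, 182, 181, 183, 183, 181, 181, 180, 183, 183, 184, 183]
[ 0.4616 -0.0896  0.154 ] [ 0.4968 -0.0875  0.154 ] 183.25305665569223
[ 0.4514 -0.0717  0.154 ] [ 0.4956 -0.0686  0.154 ] 184.00365183236627
spacing 0.018876186019308367
grey 63.17823109209728
catch 62.96775698246488
```

Request:
move_arm:
  targets:
    - [[0,-0.2,0],[0,0,0],50]
    - [[0,-0.2,0],[0,0,0],50]
    - [[0,0,0],[0,0,0],50]

```text
time: 11.92
ee_pos: [0.5119, -0.0841, 0.1275]
eef_rot: [-0.033, 0.999, 0.002, -0.0]
ft_force: [-0.7, 13.0, 0.8]
width: 0.0432
grip_force: 6.4
```

The lever holds against 13 N at about 63°. The catch is out, with 18.9 mm spacing, so this is the fifth notch with the plate about +3° out. I'll back off and check.

Request:
move_arm:
  targets:
    - [[0,0.3,0],[0,0,0],50]
    - [[0,0.3,0],[0,0,0],50]
    - [[0,0.3,0],[0,0,0],55]
    - [[0,0,0],[0,0,0],60]
    - [[0,0,0],[0,0,0],60]
    - [[0,0,0],[0,0,0],60]

```text
time: 12.68
ee_pos: [0.5115, -0.0783, 0.1276]
eef_rot: [-0.031, 1.0, -0.0, 0.0]
ft_force: [1.1, -0.3, 0.8]
width: 0.0519
grip_force: 0.0
```

Request:
move_arm:
  targets:
    - [[0,0.2,0],[0,0,0],70]
    - [[0,0,-1],[0,0,0],70]
    - [[0,0,-3],[0,0,0],70]
    - [[0,0,-4],[0,0,0],70]
    - [[0,0,-4],[0,0,0],70]
    - [[0,0,0],[0,0,0],70]
    - [[0,0,0],[0,0,0],70]

```text
time: 13.55
ee_pos: [0.5112, -0.0759, 0.2474]
eef_rot: [-0.032, 0.999, -0.0, -0.0]
ft_force: [-0.0, -0.6, -1.2]
width: 0.0608
grip_force: 0.0
```

```bash
python3 - <<'E'
from h import *
import pickle
c=r.camera("wrist"); cv2.imwrite("pics/wrist4.png",c["image"]); pickle.dump(c,open("wrist4.pkl","wb"))
E
```

```text
(no output)
```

View pics/wrist4.png

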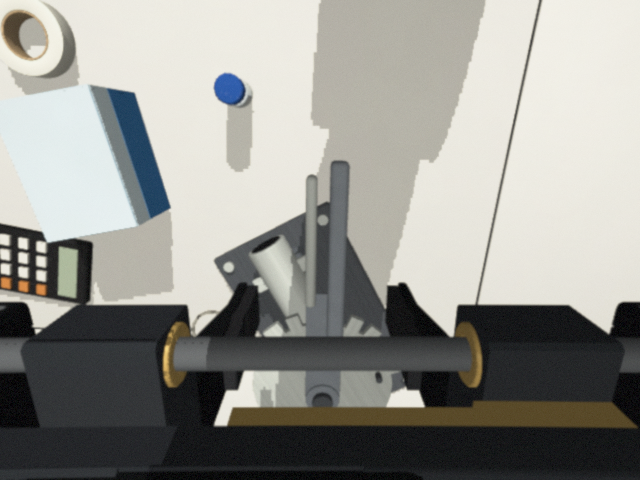

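The lever stays put and the vial stands. I'll measure the spacing and angle again and look at the plate close up.

```bash
python3 - <<'E'
from h import *
import pickle
w=pickle.load(open("wrist4.pkl","rb")); g=cv2.cvtColor(w["image"],cv2.COLOR_BGR2GRAY).astype(int)
print(g[235,300:356].tolist())
a=onz(w,312,235,.154);b=onz(w,339.3,235,.154);print("spacing",np.linalg.norm(a-b))
for p,l in((b,.0085),(a,-.011)):
    v=p[:2]-[.6569,-.0662]; print(np.degrees(np.arctan2(v[1],v[0])+np.arcsin(l/np.linalg.norm(v)))%360-120.7)
cv2.imwrite("pics/crop4.png",cv2.resize(w["image"][280:430,230:430],None,fx=4,fy=4,interpolation=cv2.INTER_CUBIC))
E
```

```text
[82, 79, 71, 66, 70, 96, 121, 135, 146, 150, 152, 154, 152, 145, 134, 118, 93, 71, 66, 63, 66, 66, 68, 67, 61, 64, 66, 62, 67, 79, 92, 99, 106, 108, 106, 111, 110, 110, 107, 110, 109, 106, 111, 106, 101, 95, 108, 143, 173, 178, 179, 177, 178, 179, 178, 179]
spacing 0.01947871195523612
62.10488644177637
62.096199939955326
```

View pics/crop4.png

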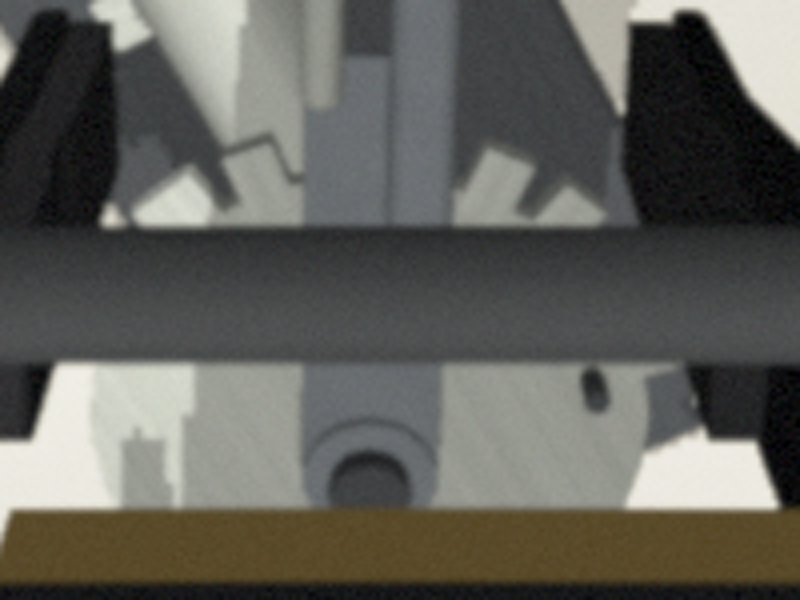

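The spacing is 19.5 mm, so the catch is fully out. The lever is at about 62°, locked in the fifth notch, with neighbouring notches symmetric on both sides at about (225,195) and (535,205). The gripper is clear, so I'll hand in.

```bash
python3 -c "
from bench import r
print(r.close_job())"
```

```text
the job is handed in; nothing more can be done
None
```

The valve lever is locked in the fifth notch at about 62° with the catch fully out, the gripper is clear and touched none of the glassware, and I handed the job in at about 14 s; no verdict came back.

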